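# Show a tested module to the code scanner

### The job

Swing the test fixture's steel hold-down arm off the module by its red knob, about a quarter turn or more. Then lift the aluminium module out of its nest and hold it still in the air before the scanner, right side up, with the middle of its code label at the tip of the red aiming beam (11 cm from the scanner window) and the label facing the window squarely, so that the module leans as the scanner does. Finish while still holding it there in the gripper; do not bump the scanner or its stand, or shift the marker, the small computer or the parts tray.

Things in the scene. Friction and masses are not known exactly. Their poses are not given: they have to be found in the camera images.
- module_center (a point): centre of the loose aluminium (light grey) module, a box 90 (x) x 50 (y) x 32 (z) mm, 0.15 to 0.31 kg, fins on top (+z), white label with a black square code on its +x end; axes those of the module. It stands level in the nest of fixture, centre 48 mm above the bench. It is gripped across its 50 mm width (the middle 60 mm of its long sides is free) and lifted straight up.
- module_label (a point): centre of the label, on the middle of the module's +x end face, 45 mm from module_center along the module's x; the label faces +x. Axes those of the module.
- fixture: black test fixture, fixed: base plate 210 (x) x 130 (y) mm, top 12 mm above the bench; origin on the bench under the nest's centre, z up. The module starts with its axes parallel to these, its underside 32 mm above the bench, between end and corner stops that rise 8 mm above its underside (1.5 mm play). Beside its long sides the base plate lies 20 mm below its underside.
- pivot (a point): on the upright axis of the hold-down's post, 71 mm above the bench, 75 mm from the fixture's origin along the fixture's -x (beyond the module's socket end).
- holddown_knob (a point): middle of the hold-down's red knob: an upright cylinder 18 mm in diameter, 33 mm tall (75 to 108 mm above the bench), on the steel arm 80 mm from the pivot axis. The arm is a flat bar 16 mm wide, underside 67 mm and top 75 mm above the bench, 3 mm over the module's top; it ends 10 mm past the knob's axis.
- holddown (a joint): turn of the hold-down about the pivot, rad: 0 = along the fixture's +x, right over the module; grows counter-clockwise seen from above (towards the fixture's +y) to a stop at 2.0. Starts at 0 to 0.2; light friction (under 1.5 N at the knob); stays where it is left.
- scan_head: the white code scanner's head with a blue band, 75 (x) x 62 (y) x 46 (z) mm, on a rigid steel pole behind it. Origin at the middle of its dark window, 232 to 312 mm above the bench; it looks along its own -x, dipping 25 degrees below level; its y is level, its z leans 25 degrees from upright; the head lies at +x of the window.
- read_point (a point): where the label's middle belongs: the tip of the thin red aiming beam (only light), 110 mm in front of the window along the head's -x. Axes those of scan_head; the module presented properly has its x, y and z axes parallel to these (x to x, y to y, z to z).
- station: the scanner's fixed stand: round base 120 mm across and an upright steel pole 18 mm in diameter, 370 mm tall, both 200 mm from the origin along its +x; origin on the bench among four yellow tape corners (flat), roughly under the reading point; z up. It carries the scan head, which faces its -x.
- marker: bystander: white marker pen with a blue cap, lying, 130 x 16 x 16 mm; origin under its middle.
- minipc: bystander: small black computer, 120 x 110 x 42 mm; origin under its middle.
- tray: bystander: grey parts tray, 160 x 120 x 30 mm; origin under its middle.

How it is judged:
On the way, in this order (a step that is already met when the one before it is completed fails the run):
1. the hold-down is swung off the module (past 1.3 rad) with the module still in its nest (value of joint holddown above 1.3 rad and distance of module_center from where it was at the start of the episode below 0.02 m), for 0.2 s.
2. the module is lifted out of the nest in the gripper (height (world z) of module_center above 0.1 m and contact force between the fingers and module above 1 N), for 0.1 s.
At the end, for the whole second after the job is handed in: Module held still in the fingers (under 30 mm/s, 0.2 rad/s), above 0.10 m, off fixture and scanner; label centre within 25 mm of the reading point; its x and z axes within 0.22 rad of the scan head's, label towards the window, right side up; hold-down past 1.3 rad (all of step 2 and distance between module_label and read_point below 0.025 m and angle between the x axis of module_label and the x axis of scan_head, either way round below 0.22 rad and angle between the z axis of module_label and the z axis of scan_head, either way round below 0.22 rad and x of module_center in the frame of read_point below -0.015 m and angle between module_center's own z axis and vertical below 0.8 rad and contact force between module and scan_head below 0.1 N and contact force between module and fixture below 0.1 N and linear speed of module below 0.03 m/s and angular speed of module below 0.2 rad/s and value of joint holddown above 1.3 rad); the arm keeps its last pose, push and grip.
It fails at once if the scanner or its stand is bumped (more than 3 N) (contact force between station and anything else above 3 N).
It fails at once if the marker is shifted by more than 25 mm (distance of marker from where it was at the start of the episode above 0.025 m).
It fails at once if the small computer is shifted by more than 25 mm (distance of minipc from where it was at the start of the episode above 0.025 m).
It fails at once if the parts tray is shifted by more than 25 mm (distance of tray from where it was at the start of the episode above 0.025 m).
It also fails if it takes over 59 s, if anything falls off the work surface, if the arm or the gripper's body presses on something with over 40 N, if the wrist force passes 120 N, or if a joint passes its speed limit or range.

### The arm

A 6-joint arm with a two-finger parallel gripper is mounted at the origin on the work surface. World frame = base frame: x ahead of the robot, y to its left, z up, the work surface at z = 0. Lengths are in m, angles in rad, forces in N, time in s.
With the tool pointing down it reaches from about 0.25 to 0.725 m from the base axis. Payload 4 kg.
Tool frame: the origin (TCP) lies on the front face of the gripper's body, between the roots of the fingers; the fingertips stand 73 mm ahead of it and the grasp point (between the pads) lies 54 mm ahead of it; z points along the fingers, y is the direction in which the jaws open and shut (so a half turn about z gives the same grasp; the last joint's range is limited). The gripper opens to 85 mm and grips with 20 to 120 N. Pads are 22 mm wide; open, the fingers measure 114 mm over their backs; the gripper's body (76 mm by 85 mm) begins 54 mm behind the grasp point. The pads swing forward as they close: fully open they stand 13 mm farther back than shut.
Start: joints at [-1.3, 0.241, 0.005, 1.335, 0, 1.571], TCP at [0.134, -0.482, 0.304] pointing down, gripper open.
Joint ranges: [-2.72, 2.72], [-1.05, 1.87], [-1.09, 1.28], [-1.99, 2.15], [-1.42, 1.44], [-3.14, 3.14]. Speed limits (rad/s): [2.79, 2.79, 3.14, 3.14, 3.14, 3.14].

### API

Orientations are given as a rotation vector (axis times angle).
In Python, from station import robot gives the robot as it stands.
- The arm moves only by the shell command python3 -m pendant 'ROWS' [FORCE]. ROWS is JSON, a list of rows, each an object with "grip": the finger opening in mm, from 0 to 85.4; "slide": the shift along the tool's x, y, z in mm, a list of three; "spin": the turn about the tool's z in units of 10 degrees (1.0 is 10 degrees). In form: [{"grip": grip, "slide": [tx, ty, tz], "spin": spin}, ...]. A call has 1 to 20 rows; each row is the pose to reach, as a shift and turn from the pose measured when the call began, along the tool's axes at that moment; what a row does not reach only later rows make up. A row lasts 1/8 s, in which the tool goes at most 62.5 mm and 10.7 degrees, less where a joint would pass 70% of its speed; a pose out of reach is approached as far as the arm can. A call with a gripper value outside its range is refused whole. The fingers move at their own pace and stop on an object; FORCE is the grip in N (left out, the last holds). Time passes only in rows, so rows that repeat a pose let the fingers close. It gives the time, the measured TCP pose, the force and the opening at its end, in the units of the state.
- robot.sense(): the state, without advancing time (a new reading comes with each control period).
- robot.read_camera(name): name is "scene" or "top" or "wrist"; returns a dict with "img" (420x560x3 uint8, blue, green, red), "K" (3x3 intrinsics, pixels), "extrinsics" (4x4, takes a point from camera to world coordinates). Camera axes: x right, y down, z forward; pixel columns grow to the right and rows downward; lengths in m; the calibration is good to about 2 mm. A picture is of the moment at which its call begins. There is no depth.
- robot.sign_off(): hands the job in, once; it reports no verdict.
Trained networks look in a picture, given as the dict that the camera call returned (one of the last four; its "shot" number tells which), for a name from the list of things; names that differ only in an ending like _2 or _b are one class to them, and where a whole thing is asked for, a point or a joint stands for the part that bears it (a point fixed in the world has none). Each returns a list of dicts, best first, with "p" (0 to 1); they miss things now and then, are a little off and sometimes report something else, mostly with a low value. They report only what shows in the picture. A call takes as long as a camera call.
- robot.spot_in(picture, query): "at" ([x, y, z] in m, in the coordinates of the camera as it stood for that picture, good to about 4 mm: the middle of the surface that is visible of it).
- robot.tip_of(picture, query): "at" ([x, y, z] in m, in the coordinates of the camera as it stood for that picture, good to about 4 mm: a listed point, or the origin of a listed thing).
The state is a dict: "time_s": time; "joint_positions": joint angles; "joint_velocities": joint speeds; "effort": joint torques, N m; "position": TCP position; "ee_rot": TCP orientation; "contact_force": force on the tool from outside, world axes, zero at the start; "ft_torque": the same for the moment, N m; "grip_width": finger opening in m.
Only numpy, scipy, OpenCV 4.12 (cv2) and the standard library are available. Lean on these libraries where they do the work, as an engineer would, in place of code of your own. Each camera call takes 0.05 s, during which the arm holds its last target.

## Working session

There is one attempt and no reset: what is moved stays moved. The work goes in short steps, Python scripts to look and compute and a shell command to move; the robot and the scene stay as the last step left them, time stands still between calls to the robot, and variables do not carry over. Pictures are saved under pics/ and viewed, and the job is handed in when it is done.

```bash
ls; mkdir -p pics
cat > h.py <<'E'
import numpy as np,cv2
from scipy.spatial.transform import Rotation as R
from station import robot
def snap(n,f):
    p=robot.read_camera(n); cv2.imwrite(f'pics/{f}.png',p['img']); return p
def W(p,a): return (p['extrinsics']@np.r_[a,1])[:3]
def px(p,w):
    c=np.linalg.inv(p['extrinsics'])@np.r_[w,1]; q=p['K']@c[:3]; return q[:2]/q[2]
E
python3 - <<'E'
from h import *
np.set_printoptions(precision=4,suppress=True)
s=robot.sense(); print(s)
for n in ['scene','top']:
    p=snap(n,n+'0')
    print(n,p['extrinsics'][:3,3],p['K'][0,0])
    for q in ['module_center','module_label','fixture','pivot','holddown_knob','scan_head','read_point','station','marker','minipc','tray']:
        try:
            r=robot.tip_of(p,q); print(q,[(np.round(W(p,d['at']),4),round(d['p'],2)) for d in r[:2]])
        except Exception as e: print(q,e)
E
```

```text
pics
{'time_s': 0.0, 'joint_positions': array([-1.3   ,  0.2414,  0.0037,  1.3352,  0.    ,  1.5708]), 'joint_velocities': array([ 0.0001, -0.0013,  0.0003, -0.001 , -0.0005, -0.0012]), 'effort': array([  0.0012, -37.2323,  25.2405,   0.0169,  -0.0001,   0.    ]), 'position': array([ 0.1336, -0.4813,  0.303 ]), 'ee_rot': array([-3.1108, -0.4238,  0.0004]), 'contact_force': array([-0.6766,  0.5527, -0.0807]), 'ft_torque': array([-0.0173,  0.0134, -0.0161]), 'grip_width': 0.0860801476525487}
scene [1.4783 0.6192 1.0828] 422.3233419111597
module_center [(array([ 0.5694, -0.2115,  0.0543]), 0.67)]
module_label [(array([ 0.6124, -0.2076,  0.0449]), 0.77), (array([0.4309, 0.0017, 0.0038]), 0.71)]
fixture [(array([ 0.5651, -0.2158,  0.    ]), 0.74)]
pivot [(array([ 0.4932, -0.2241,  0.0719]), 0.59)]
holddown_knob [(array([ 0.4915, -0.2261,  0.0726]), 0.71), (array([ 0.5717, -0.2047,  0.0941]), 0.65)]
scan_head [(array([0.7245, 0.199 , 0.2407]), 0.96)]
read_point [(array([0.6229, 0.1821, 0.1903]), 0.82)]
station []
marker [(array([ 0.432 , -0.0023,  0.0033]), 0.42), (array([ 0.4693,  0.5026, -0.0017]), 0.4)]
minipc [(array([ 0.4676,  0.5051, -0.0004]), 0.89)]
tray [(array([ 0.5363, -0.5398,  0.0022]), 0.77)]
top [ 0.361  -0.0082  1.4478] 425.13561291826517
module_center [(array([ 0.5631, -0.2066,  0.048 ]), 0.7)]
module_label [(array([ 0.6114, -0.2079,  0.0528]), 0.81)]
fixture [(array([ 0.5693, -0.2107, -0.0019]), 0.8)]
pivot [(array([ 0.4917, -0.2208,  0.0727]), 0.78)]
holddown_knob [(array([ 0.5676, -0.2035,  0.0918]), 0.46)]
scan_head [(array([0.7238, 0.1999, 0.2373]), 0.81)]
read_point []
station []
marker [(array([ 0.4321, -0.0016,  0.0004]), 0.7)]
minipc [(array([ 0.4698,  0.5064, -0.0008]), 0.76)]
tray [(array([ 0.5352, -0.5334,  0.0025]), 0.93), (array([ 0.493 , -0.2182,  0.0694]), 0.17)]
```

View pics/scene0.png

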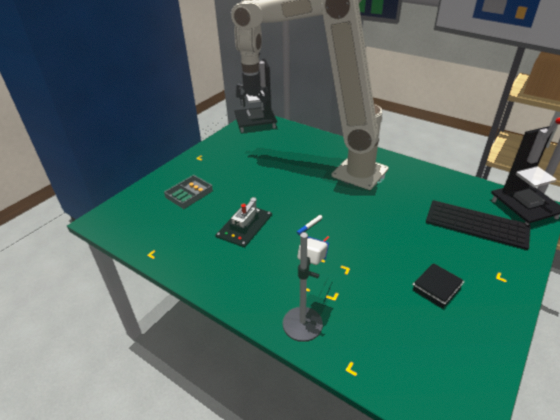

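View pics/top0.png

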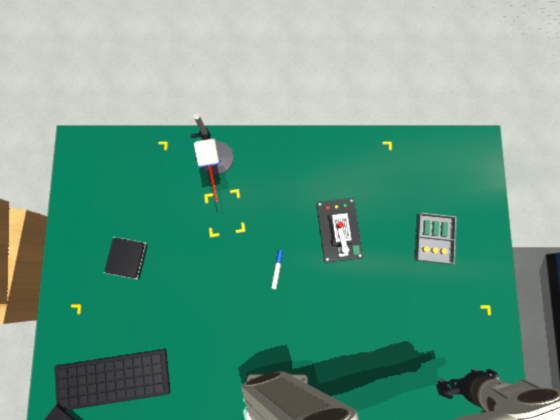

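The scene camera shows the fixture with its red knob at about (245,210) and the scanner with beam at about (313,250). In the top view they are at (340,225) and (207,155), with the beam tip near (216,203). The positions fit the stated sizes: the knob at z≈0.092, and window to read point ≈0.11 m. Next I'll move above the fixture and refine with the wrist camera.

```bash
cat >> h.py <<'E'
np.set_printoptions(precision=4,suppress=True)
def slide(target,s=None):
    s=s or robot.sense(); M=R.from_rotvec(s['ee_rot']).as_matrix()
    return M.T@(np.array(target)-s['position'])*1000
def st():
    s=robot.sense(); M=R.from_rotvec(s['ee_rot']).as_matrix()
    print('t',s['time_s'],'pos',s['position'],'q',s['joint_positions'],'g',s['grip_width'],'F',s['contact_force'])
    print(M, 'yaw of y',np.degrees(np.arctan2(M[1,1],M[0,1]))); return s
E
python3 - <<'E'
from h import *
s=st(); print(slide([0.47,-0.23,0.33]))
snap('wrist','w0')
E
```

```text
t 1.2 pos [ 0.1338 -0.4818  0.3039] q [-1.3     0.2406  0.005   1.3352  0.      1.5708] g 0.08557554504571312 F [ 0.4235  0.8667 -0.1931]
[[ 0.9636  0.2675  0.    ]
 [ 0.2675 -0.9636 -0.    ]
 [ 0.      0.     -1.    ]] yaw of y -74.4840860854929
[ 391.3382 -152.6518  -26.0827]
```

View pics/w0.png

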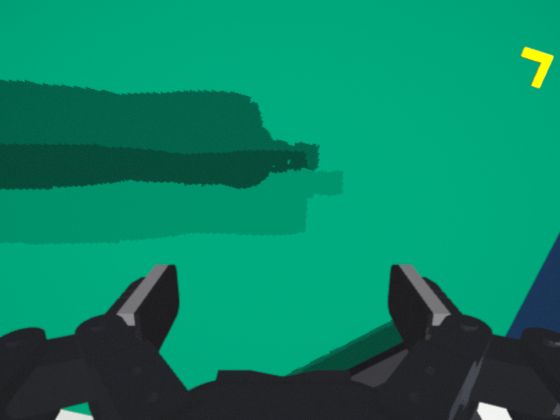

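```bash
python3 -m pendant '[{"grip":85,"slide":[60,-23,-4],"spin":0},{"grip":85,"slide":[120,-46,-8],"spin":0},{"grip":85,"slide":[180,-70,-12],"spin":0},{"grip":85,"slide":[240,-93,-16],"spin":0},{"grip":85,"slide":[300,-117,-20],"spin":0},{"grip":85,"slide":[360,-140,-26],"spin":0},{"grip":85,"slide":[390,-152,-26],"spin":0},{"grip":85,"slide":[390,-152,-26],"spin":0},{"grip":85,"slide":[390,-152,-26],"spin":0}]'
python3 - <<'E'
from h import *
st()
p=snap('wrist','w1'); print(p['extrinsics'])
for q in ['module_center','module_label','fixture','pivot','holddown_knob']:
    r=robot.tip_of(p,q); print(q,[(np.round(W(p,d['at']),4),round(d['p'],2)) for d in r[:2]])
E
```

```text
time_s: 2.38
position: [0.4686, -0.231, 0.3296]
ee_rot: [-3.113, -0.425, 0.002]
contact_force: [-0.8, 0.0, -0.3]
grip_width: 0.0853
t 2.375 pos [ 0.4686 -0.231   0.3296] q [-0.4578  0.2769  0.12    1.4148 -0.0004  2.4125] g 0.08528969275885942 F [-0.7985  0.0396 -0.3022]
[[ 0.9634  0.2679 -0.001 ]
 [ 0.2679 -0.9634  0.    ]
 [-0.001  -0.0003 -1.    ]] yaw of y -74.45829536881116
[[ 0.2676 -0.9259 -0.2668  0.5365]
 [-0.9635 -0.2568 -0.0752 -0.2124]
 [ 0.0011  0.2772 -0.9608  0.4007]
 [ 0.      0.      0.      1.    ]]
module_center [(array([ 0.5685, -0.2098,  0.0498]), 0.92)]
module_label [(array([ 0.6114, -0.2069,  0.0529]), 0.98)]
fixture [(array([ 0.5667, -0.2128, -0.0005]), 0.93)]
pivot [(array([ 0.4917, -0.2209,  0.07  ]), 0.89), (array([0.4367, 0.0023, 0.0041]), 0.52)]
holddown_knob [(array([ 0.5729, -0.2022,  0.0964]), 0.63)]
```

View pics/w1.png

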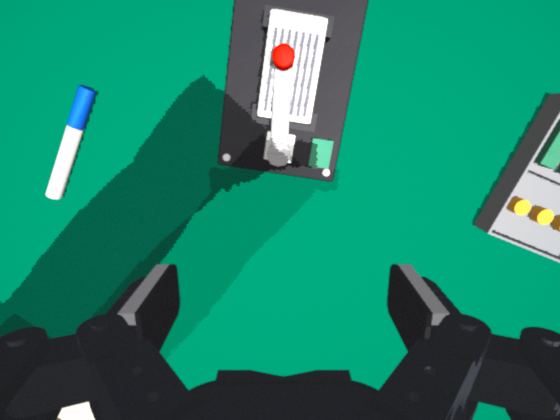

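```bash
cat >> h.py <<'E'
def ray(p,u,z):
    d=p['extrinsics'][:3,:3]@np.linalg.inv(p['K'])@np.array([u[0],u[1],1.]); o=p['extrinsics'][:3,3]
    return o+d*(z-o[2])/d[2]
E
python3 - <<'E'
from h import *
p=robot.read_camera('wrist')
for a,b,z in [((235,5),(220,163),.012),((366,5),(334,178),.012),((222,165),(332,180),.012),((272,12),(259,115),.064),((327,18),(311,122),.064),((272,12),(327,18),.064)]:
    A=ray(p,a,z);B=ray(p,b,z);print(A,B,np.degrees(np.arctan2(*(A-B)[[1,0]])),np.linalg.norm(A-B))
g=p['img'][0:140,200:400]; cv2.imwrite('pics/w1c.png',cv2.resize(g,None,fx=4,fy=4,interpolation=cv2.INTER_CUBIC))
p=robot.read_camera('top')
cv2.imwrite('pics/t1c.png',cv2.resize(p['img'][110:250,190:380],None,fx=4,fy=4,interpolation=cv2.INTER_CUBIC))
E
```

```text
[ 0.6139 -0.1437  0.012 ] [ 0.4578 -0.1634  0.012 ] 7.227279066908746 0.15731171812549133
[ 0.648  -0.2675  0.012 ] [ 0.4751 -0.2896  0.012 ] 7.293695347712662 0.1743463098599722
[ 0.4562 -0.1661  0.012 ] [ 0.4723 -0.2882  0.012 ] 97.5085419194467 0.12317996189081938
[ 0.6067 -0.1846  0.064 ] [ 0.5212 -0.195   0.064 ] 6.917978039867551 0.08613801252010053
[ 0.6147 -0.2313  0.064 ] [ 0.5278 -0.2429  0.064 ] 7.632706474884378 0.08766591142279646
[ 0.6067 -0.1846  0.064 ] [ 0.6147 -0.2313  0.064 ] 99.80505743028083 0.0473450054094972
```

View pics/w1c.png

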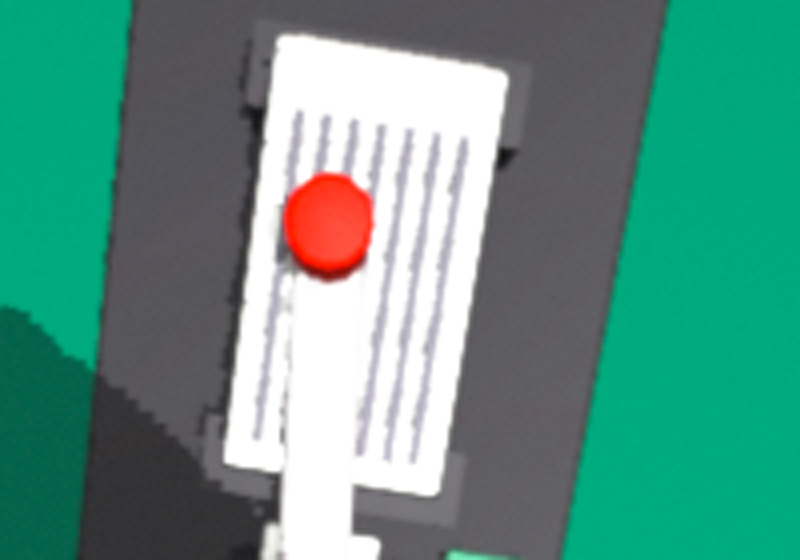

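View pics/t1c.png

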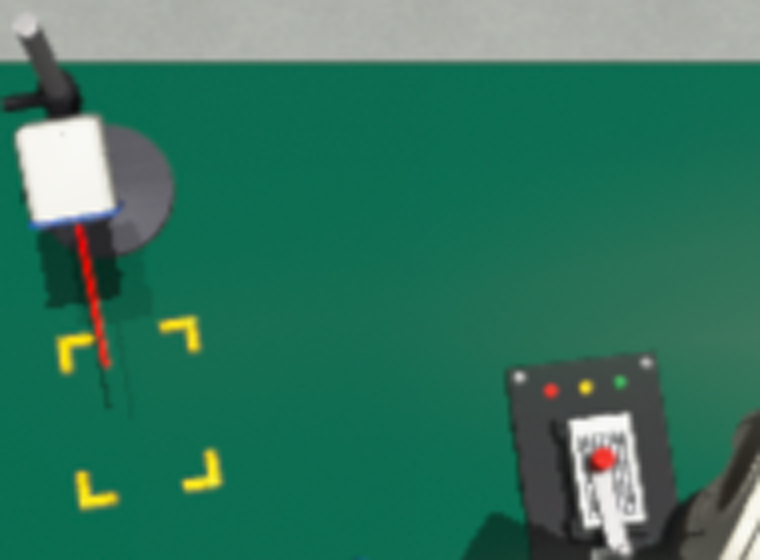

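```bash
python3 - <<'E'
from h import *
p=robot.read_camera('wrist'); print(ray(p,(282,53.75),.108))
print(slide([.5705,-.203,.25]),slide([.5705,-.203,.15]))
for a in np.arange(9.5,96,9.5): print(np.round([81*(np.cos(np.radians(a))-1),-81*np.sin(np.radians(a)),-a/10],1))
E
python3 -m pendant '[{"grip":45,"slide":[52,0,30],"spin":0},{"grip":45,"slide":[105,0,80],"spin":0},{"grip":45,"slide":[105,0,80],"spin":0},{"grip":45,"slide":[105,0,80],"spin":0}]'
python3 - <<'E'
from h import *
st();print(slide([.5705,-.203,.15]))
p=snap('wrist','w2')
print([(W(p,d['at']),d['p']) for d in robot.tip_of(p,'holddown_knob')])
E
```

```text
[ 0.572  -0.2029  0.108 ]
[105.8767  -0.2614  80.0635] [105.8628  -0.2776 180.0635]
[ -1.1 -13.4  -1. ]
[ -4.4 -26.4  -1.9]
[ -9.8 -38.6  -2.8]
[-17.2 -49.9  -3.8]
[-26.3 -59.7  -4.8]
[-36.9 -67.9  -5.7]
[-48.7 -74.3  -6.6]
[-61.4 -78.6  -7.6]
[-74.6 -80.8  -8.6]
[-88.1 -80.7  -9.5]
time_s: 3.32
position: [0.5694, -0.2033, 0.2493]
ee_rot: [-3.112, -0.423, 0.003]
contact_force: [-0.9, 0.3, -0.3]
grip_width: 0.0448
t 3.325 pos [ 0.5694 -0.2033  0.2493] q [-0.3428  0.4762  0.2041  1.3008 -0.0003  2.5285] g 0.04478452922196279 F [-0.9011  0.3346 -0.2526]
[[ 0.9637  0.267  -0.0021]
 [ 0.267  -0.9637  0.0004]
 [-0.0019 -0.0009 -1.    ]] yaw of y -74.51655830910822
[ 1.3379  0.0841 99.3283]
[(array([ 0.5723, -0.203 ,  0.0963]), 0.64)]
```

View pics/w2.png

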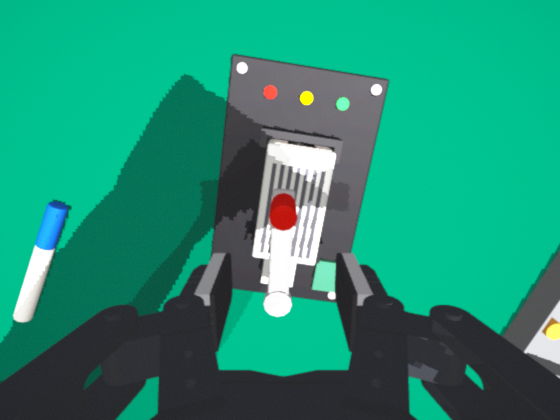

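The knob shows at (283,212), midway between the fingers. I'll descend around it and loosely cage it.

```bash
python3 -m pendant '[{"grip":45,"slide":[2,0,50],"spin":0},{"grip":45,"slide":[2,0,94],"spin":0},{"grip":45,"slide":[2,0,94],"spin":0},{"grip":24,"slide":[2,0,94],"spin":0},{"grip":24,"slide":[2,0,94],"spin":0},{"grip":24,"slide":[2,0,94],"spin":0},{"grip":24,"slide":[2,0,94],"spin":0}]' 20
python3 - <<'E'
from h import *
st()
p=snap('wrist','w3')
E
```

```text
time_s: 4.3
position: [0.5719, -0.2037, 0.1586]
ee_rot: [3.111, 0.421, 0.005]
contact_force: [0.1, 0.1, -0.1]
grip_width: 0.024
t 4.3 pos [ 0.5719 -0.2037  0.1586] q [-0.3421  0.542   0.0654  1.0908 -0.0004  2.5304] g 0.023997971767576908 F [ 0.1186  0.1329 -0.0952]
[[ 0.964   0.2658  0.0032]
 [ 0.2658 -0.964  -0.0015]
 [ 0.0026  0.0023 -1.    ]] yaw of y -74.583681073791
```

View pics/w3.png

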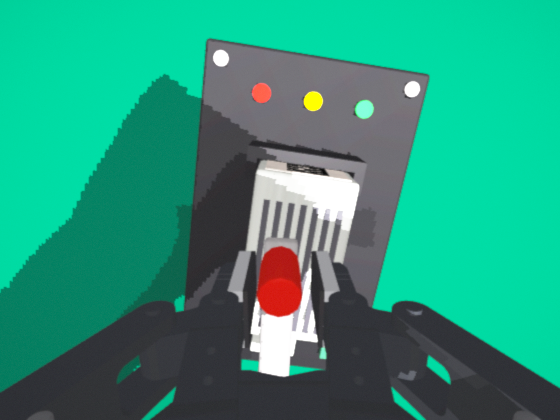

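The knob at (280,280) is caged between the pads, so I'll swing it now.

```bash
python3 -m pendant '[{"grip":24,"slide":[-1,-13,3],"spin":-0.95},{"grip":24,"slide":[-4,-26,3],"spin":-1.9},{"grip":24,"slide":[-10,-39,3],"spin":-2.85},{"grip":24,"slide":[-17,-50,3],"spin":-3.8},{"grip":24,"slide":[-26,-60,3],"spin":-4.75},{"grip":24,"slide":[-37,-68,3],"spin":-5.7},{"grip":24,"slide":[-49,-74,3],"spin":-6.65},{"grip":24,"slide":[-61,-79,3],"spin":-7.6},{"grip":24,"slide":[-75,-81,3],"spin":-8.55},{"grip":24,"slide":[-88,-81,3],"spin":-9.5},{"grip":24,"slide":[-88,-81,3],"spin":-9.5},{"grip":24,"slide":[-88,-81,3],"spin":-9.5}]'
python3 - <<'E'
from h import *
st()
p=snap('wrist','w4');p=snap('top','t4')
print([(W(p,d['at']),d['p']) for d in robot.tip_of(p,'holddown_knob')])
E
```

```text
time_s: 5.85
position: [0.4658, -0.149, 0.1551]
ee_rot: [1.794, 2.575, 0.001]
contact_force: [0.9, 0.0, 0.1]
grip_width: 0.0242
t 5.85 pos [ 0.4658 -0.149   0.1551] q [-0.3094  0.3374 -0.2761  0.9538 -0.0004  0.9073] g 0.02422114359878127 F [0.8996 0.0177 0.1105]
[[-0.3467  0.938   0.0032]
 [ 0.938   0.3467 -0.0014]
 [-0.0025  0.0025 -1.    ]] yaw of y 20.28570176810075
[]
```

View pics/w4.png

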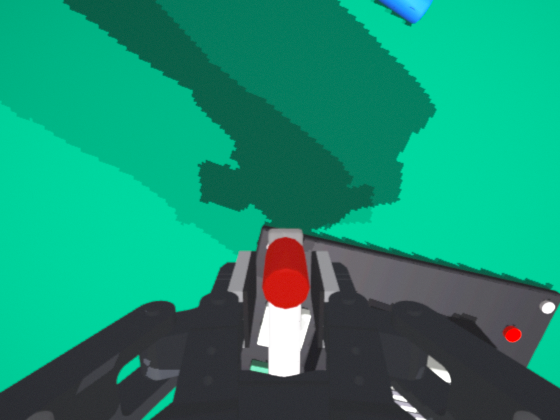

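The arm is swung to about 1.77 rad and the knob is still caged. Next: open, rise, and turn towards the module with tool x towards the base, which leaves joint 6 in range for the scanner pose.

```bash
python3 - <<'E'
from h import *
print(slide([.567,-.2125,.27]))
E
python3 -m pendant '[{"grip":45,"slide":[0,0,0],"spin":0},{"grip":45,"slide":[0,0,0],"spin":0},{"grip":60,"slide":[0,0,-60],"spin":0},{"grip":85,"slide":[0,0,-115],"spin":-1},{"grip":85,"slide":[0,0,-115],"spin":-2}]'
python3 - <<'E'
from h import *
st()
print(slide([.567,-.2125,.27]))
E
```

```text
[ -95.0684   72.9656 -114.7625]
time_s: 6.62
position: [0.468, -0.1496, 0.275]
ee_rot: [1.305, 2.843, 0.002]
contact_force: [0.0, 0.8, -0.1]
grip_width: 0.085
t 6.625 pos [ 0.468  -0.1496  0.275 ] q [-0.3091  0.2296 -0.0857  1.242  -0.0004  0.5516] g 0.08497165574058237 F [ 0.0182  0.8176 -0.134 ]
[[-0.6519  0.7582  0.0127]
 [ 0.7582  0.652  -0.0045]
 [-0.0117  0.0067 -0.9999]] yaw of y 40.6912682368511
[-112.1893   33.9697    6.5536]
```

```bash
python3 -m pendant '[{"grip":85,"slide":[-50,17,5],"spin":-1},{"grip":85,"slide":[-100,34,5],"spin":-2},{"grip":85,"slide":[-112,34,5],"spin":-3},{"grip":85,"slide":[-112,34,5],"spin":-4},{"grip":85,"slide":[-112,34,5],"spin":-5},{"grip":85,"slide":[-112,34,5],"spin":-5.66},{"grip":85,"slide":[-112,34,5],"spin":-5.66},{"grip":85,"slide":[-112,34,5],"spin":-5.66}]'
python3 - <<'E'
from h import *
st()
print(slide([.567,-.2125,.27]))
p=snap('wrist','w5')
for q in ['module_center','fixture','module_label','pivot','holddown_knob']: print(q,[(W(p,d['at']),d['p']) for d in robot.tip_of(p,q)])
p=snap('top','t5');
for q in ['module_center','fixture','holddown_knob']: print(q,[(W(p,d['at']),d['p']) for d in robot.tip_of(p,q)])
E
```

```text
time_s: 7.62
position: [0.5669, -0.2123, 0.2715]
ee_rot: [-0.196, 3.123, -0.008]
contact_force: [-0.2, -0.3, 0.5]
grip_width: 0.0847
t 7.625 pos [ 0.5669 -0.2123  0.2715] q [-0.3585  0.4568  0.2314  1.332   0.0003 -0.484 ] g 0.0846902010094723 F [-0.2089 -0.2767  0.5237]
[[-0.9921 -0.1252  0.0126]
 [-0.1253  0.9921 -0.0044]
 [-0.012  -0.006  -0.9999]] yaw of y 97.19229819766554
[-0.0782 -0.2014  1.4703]
module_center [(array([ 0.5681, -0.2088,  0.0463]), 0.78)]
fixture []
module_label [(array([ 0.6124, -0.2089,  0.0525]), 0.59), (array([ 0.5693, -0.2104,  0.048 ]), 0.42)]
pivot [(array([ 0.4912, -0.2206,  0.071 ]), 0.8)]
holddown_knob [(array([ 0.4662, -0.1419,  0.0952]), 0.91)]
module_center [(array([ 0.5644, -0.2106,  0.0484]), 0.57)]
fixture [(array([ 0.5689, -0.2128,  0.0027]), 0.68)]
holddown_knob [(array([ 0.4627, -0.143 ,  0.0889]), 0.46)]
```

View pics/w5.png

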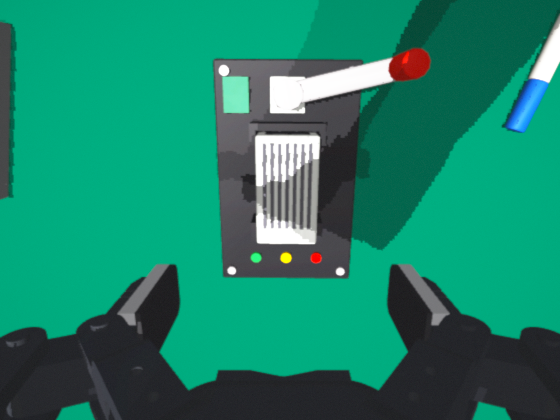

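The fixture now shows with the hold-down clear, knob at (410,63), joint ≈1.76 rad. The module is centred at about (288,190) and lines up with the jaws, so I'll descend and grip.

```bash
python3 -m pendant '[{"grip":85,"slide":[0,1.5,60],"spin":0},{"grip":85,"slide":[0,1.5,110],"spin":0},{"grip":85,"slide":[0,1.5,140],"spin":0},{"grip":85,"slide":[0,1.5,140],"spin":0}]'
python3 - <<'E'
from h import *
st(); snap('wrist','w6')
print(slide([.567,-.2115,.102]))
E
```

```text
time_s: 8.62
position: [0.5665, -0.2107, 0.1286]
ee_rot: [-0.199, 3.129, -0.004]
contact_force: [0.1, 0.0, 1.4]
grip_width: 0.0852
t 8.625 pos [ 0.5665 -0.2107  0.1286] q [-0.3562  0.5639  0.0171  1.0171  0.0002 -0.4833] g 0.08523961172444881 F [0.1269 0.0325 1.3834]
[[-0.9919 -0.1267  0.0064]
 [-0.1267  0.9919 -0.0022]
 [-0.0061 -0.003  -1.    ]] yaw of y 97.2769043024312
[ 1.3032  0.1032 28.955 ]
```

View pics/w6.png

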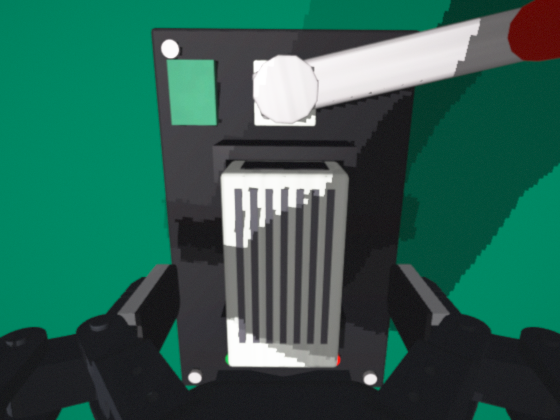

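The module spans columns 222–347, midway between the fingers. I'll go down and close.

```bash
python3 -m pendant '[{"grip":85,"slide":[0,0,13],"spin":0},{"grip":85,"slide":[0,0,27],"spin":0},{"grip":85,"slide":[0,0,27],"spin":0},{"grip":45,"slide":[0,0,27],"spin":0},{"grip":45,"slide":[0,0,27],"spin":0},{"grip":45,"slide":[0,0,27],"spin":0},{"grip":45,"slide":[0,0,27],"spin":0},{"grip":45,"slide":[0,0,27],"spin":0},{"grip":45,"slide":[0,0,27],"spin":0}]' 60
python3 - <<'E'
from h import *
st()
E
```

```text
time_s: 9.8
position: [0.5688, -0.2115, 0.1048]
ee_rot: [-0.199, 3.123, -0.008]
contact_force: [0.1, 0.6, 4.9]
grip_width: 0.0489
t 9.8 pos [ 0.5688 -0.2115  0.1048] q [-0.3562  0.59   -0.0074  0.9605  0.0005 -0.4832] g 0.048939164818727246 F [0.126  0.5985 4.8582]
[[-0.9919 -0.1267  0.0123]
 [-0.1268  0.9919 -0.0041]
 [-0.0117 -0.0056 -0.9999]] yaw of y 97.27960609765094
```

```bash
python3 -m pendant '[{"grip":40,"slide":[0,0,-12],"spin":0},{"grip":40,"slide":[0,0,-25],"spin":0},{"grip":40,"slide":[0,0,-60],"spin":0},{"grip":40,"slide":[0,0,-100],"spin":0},{"grip":40,"slide":[0,0,-150],"spin":0},{"grip":40,"slide":[0,0,-200],"spin":0},{"grip":40,"slide":[0,0,-200],"spin":0},{"grip":40,"slide":[0,0,-200],"spin":0}]'
python3 - <<'E'
from h import *
st();snap('wrist','w7')
p=snap('top','t7');print([(W(p,d['at']),d['p']) for q in['read_point','scan_head','module_center'] for d in robot.tip_of(p,q)])
p=snap('scene','s7');print([(W(p,d['at']),d['p']) for q in['read_point','scan_head','module_center','module_label'] for d in robot.tip_of(p,q)])
E
```

```text
time_s: 10.8
position: [0.5659, -0.2106, 0.3045]
ee_rot: [-0.199, 3.124, -0.007]
contact_force: [0.6, -0.8, -3.2]
grip_width: 0.049
t 10.8 pos [ 0.5659 -0.2106  0.3045] q [-0.3564  0.443   0.2954  1.4111  0.0004 -0.4834] g 0.049046343759527884 F [ 0.6131 -0.7536 -3.2494]
[[-0.9919 -0.1267  0.0115]
 [-0.1267  0.9919 -0.0039]
 [-0.0109 -0.0053 -0.9999]] yaw of y 97.27711782037883
[(array([0.7233, 0.2011, 0.2345]), 0.83), (array([ 0.4922, -0.2191,  0.0718]), 0.17), (array([ 0.5579, -0.2095,  0.2477]), 0.45)]
[(array([0.6255, 0.1853, 0.1903]), 0.72), (array([0.7229, 0.1997, 0.2379]), 0.76), (array([0.467 , 0.505 , 0.0013]), 0.64), (array([0.6262, 0.1827, 0.1883]), 0.38), (array([ 0.5666, -0.2097,  0.2496]), 0.69), (array([ 0.6078, -0.2077,  0.2434]), 0.6), (array([ 0.4654, -0.1474,  0.0946]), 0.23)]
```

View pics/w7.png

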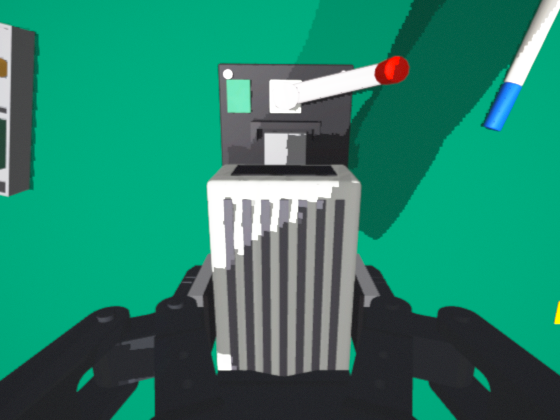

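The module hangs firmly in the jaws, width 49 mm, with the nest empty behind it at (285,148). Rows have no tilt command, so the lean has to come from the arm's reach limit. I'll go to the clear space near azimuth 3° and try over-reaching outwards there.

```bash
python3 - <<'E'
from h import *
print(slide([.62,.02,.38]))
E
python3 -m pendant '[{"grip":40,"slide":[-20,55,-20],"spin":0},{"grip":40,"slide":[-40,110,-40],"spin":0},{"grip":40,"slide":[-60,165,-60],"spin":0},{"grip":40,"slide":[-82,222,-76],"spin":0},{"grip":40,"slide":[-82,222,-76],"spin":0},{"grip":40,"slide":[-82,222,-76],"spin":0}]'
python3 - <<'E'
from h import *
st()
E
```

```text
[-83.342  221.5893 -75.8863]
time_s: 12.05
position: [0.6186, 0.0206, 0.3798]
ee_rot: [-0.201, 3.124, -0.008]
contact_force: [-0.4, -0.7, -2.2]
grip_width: 0.0491
t 12.05 pos [0.6186 0.0206 0.3798] q [ 0.035   0.474   0.5365  1.6224 -0.0048 -0.0932] g 0.04913266875580206 F [-0.3647 -0.7316 -2.2074]
[[-0.9917 -0.1278  0.0111]
 [-0.1279  0.9918 -0.0044]
 [-0.0105 -0.0058 -0.9999]] yaw of y 97.34372951687743
```

```bash
python3 -m pendant '[{"grip":40,"slide":[-40,0,-40],"spin":0},{"grip":40,"slide":[-80,0,-80],"spin":0},{"grip":40,"slide":[-120,0,-120],"spin":0},{"grip":40,"slide":[-120,0,-120],"spin":0},{"grip":40,"slide":[-120,0,-120],"spin":0}]'
python3 - <<'E'
from h import *
st()
E
```

```text
time_s: 12.68
position: [0.6434, 0.0304, 0.4962]
ee_rot: [0.197, -3.117, 0.008]
contact_force: [0.3, 0.1, -2.4]
grip_width: 0.0488
t 12.675 pos [0.6434 0.0304 0.4962] q [ 0.0492  0.7138  1.2743  2.1498 -0.0054 -0.0769] g 0.04883119746723668 F [ 0.3073  0.1413 -2.3552]
[[-0.9919 -0.1258 -0.0182]
 [-0.1257  0.992  -0.0063]
 [ 0.0188 -0.004  -0.9998]] yaw of y 97.22624693986064
```

```bash
python3 -m pendant '[{"grip":40,"slide":[20,0,-60],"spin":0},{"grip":40,"slide":[40,0,-120],"spin":0},{"grip":40,"slide":[60,0,-180],"spin":0},{"grip":40,"slide":[80,0,-240],"spin":0},{"grip":40,"slide":[80,0,-300],"spin":0}]'
python3 - <<'E'
from h import *
st()
E
```

```text
time_s: 13.3
position: [0.6116, 0.0239, 0.5658]
ee_rot: [-0.192, 3.043, -0.011]
contact_force: [-0.6, 1.0, -3.3]
grip_width: 0.0493
t 13.3 pos [0.6116 0.0239 0.5658] q [ 0.0412  0.6028  1.2738  2.1489 -0.0055 -0.0854] g 0.04925816510264518 F [-0.5678  0.9833 -3.3331]
[[-0.9878 -0.1254  0.0929]
 [-0.1261  0.992  -0.0017]
 [-0.092  -0.0134 -0.9957]] yaw of y 97.20250869971774
```

Over-reaching upwards tilts the tool the right way, 5° outwards so far. I'll continue, shifting towards azimuth 9–10°, well above the 0.37 m pole.

```bash
python3 -m pendant '[{"grip":40,"slide":[0,40,-60],"spin":0},{"grip":40,"slide":[20,80,-120],"spin":0},{"grip":40,"slide":[40,90,-180],"spin":0},{"grip":40,"slide":[60,90,-240],"spin":0},{"grip":40,"slide":[80,90,-300],"spin":0},{"grip":40,"slide":[80,90,-300],"spin":0}]'
python3 - <<'E'
from h import *
st()
E
```

```text
time_s: 14.05
position: [0.5632, 0.1036, 0.6312]
ee_rot: [-0.186, 2.932, 0.009]
contact_force: [-0.8, -0.3, -2.1]
grip_width: 0.0488
t 14.05 pos [0.5632 0.1036 0.6312] q [ 0.1897  0.4926  1.2739  2.1489 -0.0193  0.0612] g 0.04875422493305546 F [-0.7628 -0.2756 -2.061 ]
[[-0.9714 -0.1255  0.2017]
 [-0.1242  0.9921  0.0191]
 [-0.2025 -0.0065 -0.9793]] yaw of y 97.21131409557013
```

```bash
python3 -m pendant '[{"grip":40,"slide":[0,10,-60],"spin":0},{"grip":40,"slide":[20,10,-120],"spin":0},{"grip":40,"slide":[40,10,-180],"spin":0},{"grip":40,"slide":[60,10,-240],"spin":0},{"grip":40,"slide":[80,10,-300],"spin":0},{"grip":40,"slide":[80,10,-300],"spin":0}]'
python3 - <<'E'
from h import *
st()
E
```

```text
time_s: 14.8
position: [0.5143, 0.1079, 0.6927]
ee_rot: [-0.181, 2.821, 0.034]
contact_force: [-0.1, -0.0, -2.4]
grip_width: 0.0493
t 14.8 pos [0.5143 0.1079 0.6927] q [ 0.2176  0.3808  1.2739  2.1489 -0.0245  0.0858] g 0.04927444622393235 F [-0.0506 -0.0414 -2.3621]
[[-0.9428 -0.128   0.3078]
 [-0.1206  0.9918  0.0429]
 [-0.3107  0.0033 -0.9505]] yaw of y 97.35462659101569
```

```bash
python3 -m pendant '[{"grip":40,"slide":[0,0,-60],"spin":0},{"grip":40,"slide":[20,0,-120],"spin":0},{"grip":40,"slide":[40,0,-180],"spin":0},{"grip":40,"slide":[60,0,-240],"spin":0},{"grip":40,"slide":[80,0,-300],"spin":0},{"grip":40,"slide":[80,0,-300],"spin":0},{"grip":40,"slide":[80,0,-300],"spin":0}]'
python3 - <<'E'
from h import *
st()
p=snap('scene','s8'); 
for q in['read_point','scan_head','module_center','module_label']: print(q,[(W(p,d['at']),d['p']) for d in robot.tip_of(p,q)[:2]])
E
```

```text
time_s: 15.68
position: [0.4599, 0.0999, 0.7496]
ee_rot: [-0.176, 2.707, 0.058]
contact_force: [-0.0, 1.0, -2.0]
grip_width: 0.049
t 15.675 pos [0.4599 0.0999 0.7496] q [ 0.2269  0.2667  1.274   2.1489 -0.0266  0.0916] g 0.049034123395212376 F [-0.036   1.03   -2.0279]
[[-0.9019 -0.1321  0.4113]
 [-0.1143  0.9911  0.0676]
 [-0.4166  0.014  -0.909 ]] yaw of y 97.59261916012677
read_point [(array([0.624 , 0.1857, 0.1873]), 0.77)]
scan_head [(array([0.7223, 0.2002, 0.2392]), 0.72)]
module_center [(array([0.4805, 0.1039, 0.7014]), 0.58)]
module_label [(array([0.5229, 0.1075, 0.7133]), 0.63)]
```

View pics/s8.png

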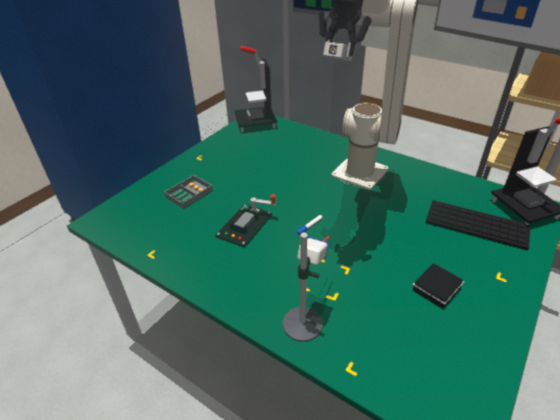

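The scene picture shows the module at about (340,48), tilted with its label towards the scanner, the nest empty, and nothing else shifted. Tilt is 24.6° at azimuth 9.3°. Now I'll work out the way down.

```bash
cat >> h.py <<'E'
RP=np.array([.6247,.184,.190]); psi=np.radians(9)
def tgt(rp=RP):
    M=R.from_rotvec(robot.sense()['ee_rot']).as_matrix()
    return rp-.057*M[:,2]+.045*M[:,0]
hx=np.array([np.cos(psi)*np.cos(.4363),np.sin(psi)*np.cos(.4363),np.sin(.4363)])
E
python3 - <<'E'
from h import *
t=tgt(); pre=t-.08*hx+[0,0,.03]; print(t,pre,slide(pre),slide(t))
E
```

```text
[0.5607 0.175  0.223 ] [0.489  0.1637 0.2192] [187.6136  51.9764 498.5455] [120.1567  53.8102 525.337 ]
```

```bash
python3 -m pendant '[{"grip":40,"slide":[19,5,50],"spin":0},{"grip":40,"slide":[37,10,100],"spin":0},{"grip":40,"slide":[56,15,150],"spin":0},{"grip":40,"slide":[75,20,200],"spin":-0.1},{"grip":40,"slide":[93,25,250],"spin":-0.15},{"grip":40,"slide":[112,31,300],"spin":-0.15},{"grip":40,"slide":[131,36,350],"spin":-0.15},{"grip":40,"slide":[150,41,400],"spin":-0.15},{"grip":40,"slide":[169,46,450],"spin":-0.15},{"grip":40,"slide":[187,52,498],"spin":-0.15},{"grip":40,"slide":[187,52,498],"spin":-0.15},{"grip":40,"slide":[187,52,498],"spin":-0.15},{"grip":40,"slide":[187,52,498],"spin":-0.15}]'
python3 - <<'E'
from h import *
st()
t=tgt(); print(t,slide(t))
p=snap('top','t9');
for q in['read_point','scan_head','module_center','module_label']: print(q,[(W(p,d['at']),d['p']) for d in robot.tip_of(p,q)[:2]])
p=snap('scene','s9'); cv2.imwrite('pics/s9c.png',cv2.resize(p['img'][190:340,230:400],None,fx=4,fy=4,interpolation=cv2.INTER_CUBIC))
for q in['read_point','scan_head','module_center','module_label']: print(q,[(W(p,d['at']),d['p']) for d in robot.tip_of(p,q)[:2]])
E
```

```text
time_s: 17.55
position: [0.4911, 0.1641, 0.2231]
ee_rot: [-0.21, 2.699, 0.052]
contact_force: [-0.0, 0.7, -2.1]
grip_width: 0.0492
t 17.55 pos [0.4911 0.1641 0.2231] q [ 0.3588  0.0963 -0.4817  0.564  -0.0815  0.186 ] g 0.04917458223281481 F [-0.0339  0.7262 -2.123 ]
[[-0.8957 -0.1554  0.4166]
 [-0.1391  0.9878  0.0693]
 [-0.4223  0.0042 -0.9065]] yaw of y 98.93891976294584
[0.5606 0.1738 0.2227] [-63.447   -1.2814  29.9802]
read_point []
scan_head [(array([0.722 , 0.2002, 0.2372]), 0.67), (array([ 0.5356, -0.5343,  0.0042]), 0.61)]
module_center [(array([0.5091, 0.17  , 0.1739]), 0.83)]
module_label [(array([0.5562, 0.1765, 0.1931]), 0.51)]
read_point [(array([0.6274, 0.1829, 0.1917]), 0.94), (array([ 0.4926, -0.2266,  0.0726]), 0.64)]
scan_head [(array([0.7247, 0.1988, 0.2369]), 0.56), (array([ 0.4676,  0.5029, -0.0053]), 0.55)]
module_center [(array([0.5139, 0.1643, 0.1722]), 0.6), (array([0.4338, 0.0001, 0.0017]), 0.21)]
module_label [(array([0.5513, 0.1705, 0.1834]), 0.5)]
```

View pics/s9c.png

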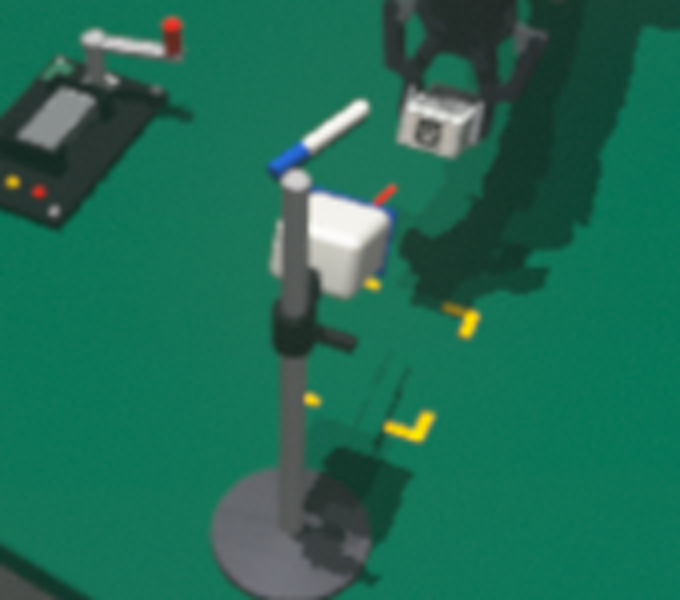

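View pics/t9.png

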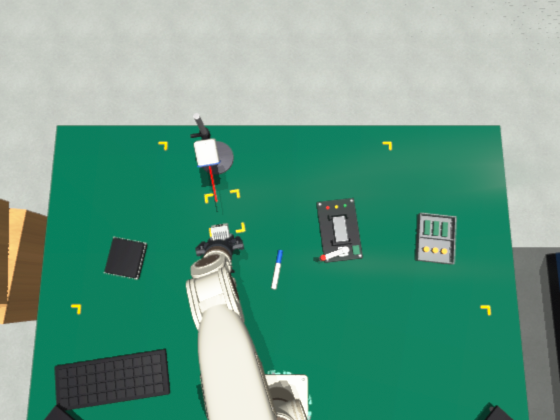

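The module hangs label-first in line with the beam (scene crop: label at (430,130), beam tip at (390,190)). The network's label positions agree with my prediction of (0.555,0.174,0.190). I'll check the beam-tip pixels, then move the last 7 cm.

```bash
python3 -m pendant '[{"grip":40,"slide":[-16,0,7],"spin":0},{"grip":40,"slide":[-32,-1,15],"spin":0},{"grip":40,"slide":[-48,-1,22],"spin":0},{"grip":40,"slide":[-63,-1,30],"spin":0},{"grip":40,"slide":[-63,-1,30],"spin":0},{"grip":40,"slide":[-63,-1,30],"spin":0},{"grip":40,"slide":[-63,-1,30],"spin":0}]'
python3 - <<'E'
from h import *
s=st(); t=tgt(); print(t,slide(t))
M=R.from_rotvec(s['ee_rot']).as_matrix(); lab=s['position']+.057*M[:,2]-.045*M[:,0]; print('label',lab,lab-RP)
p=snap('top','t10'); print(px(p,RP),px(p,lab), px(p,[.7236,.1999,.2378]))
cv2.imwrite('pics/t10c.png',cv2.resize(p['img'][130:280,150:300],None,fx=4,fy=4,interpolation=cv2.INTER_CUBIC))
for q in['read_point','scan_head','module_center','module_label']: print(q,[(W(p,d['at']),d['p']) for d in robot.tip_of(p,q)[:2]])
p=snap('scene','s10'); cv2.imwrite('pics/s10c.png',cv2.resize(p['img'][190:340,230:400],None,fx=4,fy=4,interpolation=cv2.INTER_CUBIC))
print(px(p,RP),px(p,lab), px(p,[.7236,.1999,.2378]))
for q in['read_point','scan_head','module_center','module_label','holddown_knob']: print(q,[(W(p,d['at']),d['p']) for d in robot.tip_of(p,q)[:2]])
E
```

```text
time_s: 18.92
position: [0.5576, 0.1734, 0.2188]
ee_rot: [-0.211, 2.705, 0.05]
contact_force: [-0.3, -0.3, -3.0]
grip_width: 0.049
t 18.925 pos [0.5576 0.1734 0.2188] q [ 0.3287  0.2264 -0.3311  0.589  -0.0688  0.158 ] g 0.04902215657464089 F [-0.2514 -0.339  -3.0122]
[[-0.8982 -0.1559  0.4109]
 [-0.1405  0.9878  0.0675]
 [-0.4164  0.0029 -0.9092]] yaw of y 98.96726152141004
[0.5609 0.1738 0.2231] [-4.7729 -0.0732 -2.5053]
label [0.6214 0.1836 0.1857] [-0.0033 -0.0004 -0.0043]
[215.8204 201.8219] [216.1386 203.1662] [208.9971 165.7445]
read_point []
scan_head [(array([0.7236, 0.1994, 0.2355]), 0.93)]
module_center [(array([0.5763, 0.1805, 0.1682]), 0.47)]
module_label [(array([0.6205, 0.1776, 0.1855]), 0.67)]
[328.6606 236.4364] [328.9976 236.7866] [317.0963 246.2157]
read_point [(array([0.6236, 0.1828, 0.1908]), 0.78)]
scan_head [(array([0.7253, 0.2029, 0.2386]), 0.89)]
module_center [(array([0.582 , 0.175 , 0.1701]), 0.81)]
module_label [(array([0.6202, 0.1791, 0.1842]), 0.54), (array([ 0.534 , -0.5396,  0.0031]), 0.39)]
holddown_knob [(array([ 0.4636, -0.1462,  0.0912]), 0.67)]
```

View pics/s10c.png

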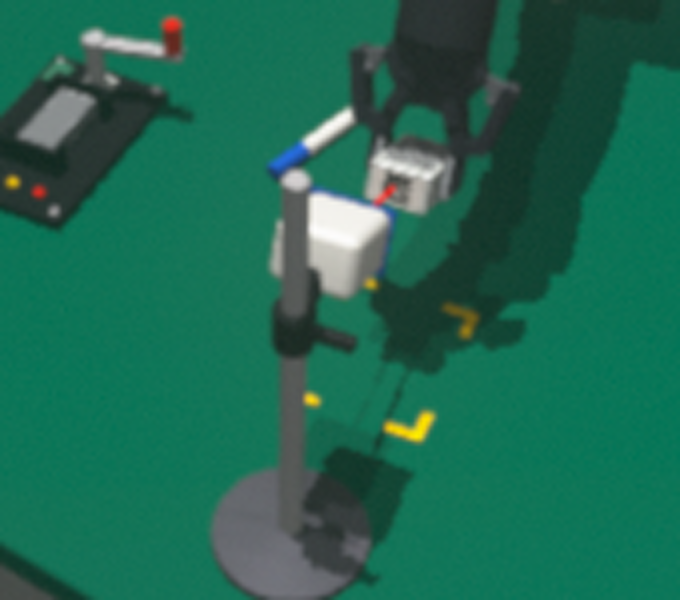

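View pics/t10c.png

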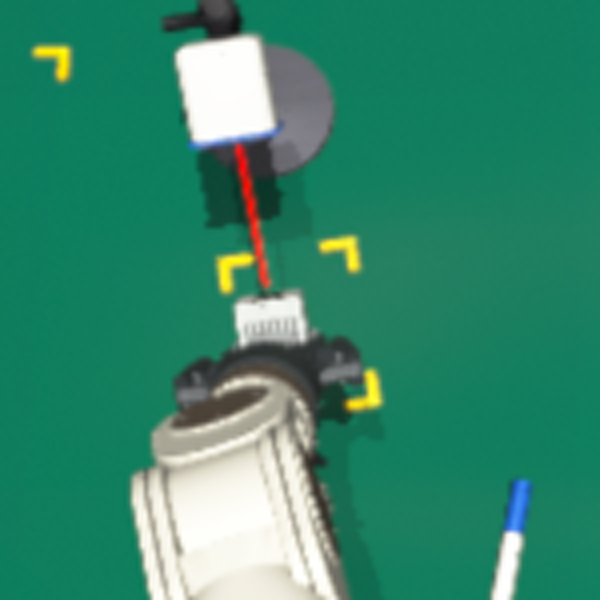

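The beam tip lands on the label: top crop (266,288), scene crop (395,188). I'll trim about 5 mm forward and up, let it settle, and check again.

```bash
python3 -m pendant '[{"grip":40,"slide":[-5,1,-3],"spin":0},{"grip":40,"slide":[-5,1,-3],"spin":0},{"grip":40,"slide":[-5,1,-3],"spin":0},{"grip":40,"slide":[-5,1,-3],"spin":0},{"grip":40,"slide":[-5,1,-3],"spin":0},{"grip":40,"slide":[-5,1,-3],"spin":0}]'
python3 - <<'E'
from h import *
s=st()
M=R.from_rotvec(s['ee_rot']).as_matrix(); lab=s['position']+.057*M[:,2]-.045*M[:,0]; print('label',lab,lab-RP,np.abs(s['joint_velocities']).max())
hz=np.array([-np.cos(psi)*np.sin(.4363),-np.sin(psi)*np.sin(.4363),np.cos(.4363)])
print('angles',np.arccos(-M[:,0]@hx),np.arccos(-M[:,2]@hz))
p=snap('wrist','w11')
p=snap('scene','s11')
for q in['read_point','module_label','holddown_knob','marker']: print(q,[(W(p,d['at']),d['p']) for d in robot.tip_of(p,q)[:2]])
E
```

```text
time_s: 20.23
position: [0.5614, 0.175, 0.2238]
ee_rot: [-0.211, 2.704, 0.05]
contact_force: [-0.3, -0.0, -1.5]
grip_width: 0.0496
t 20.225 pos [0.5614 0.175  0.2238] q [ 0.3293  0.2283 -0.3141  0.6034 -0.0691  0.1588] g 0.0495582882743833 F [-0.3013 -0.0275 -1.478 ]
[[-0.898  -0.1557  0.4116]
 [-0.1402  0.9878  0.0677]
 [-0.4171  0.0031 -0.9088]] yaw of y 98.95580758742096
label [0.6253 0.1852 0.1908] [0.0006 0.0012 0.0008] 0.0012836446184721045
angles 0.0063313862188787125 0.00649712203765358
read_point [(array([0.626 , 0.1819, 0.19  ]), 0.85)]
module_label [(array([ 0.4662, -0.1487,  0.0947]), 0.66), (array([0.6216, 0.1802, 0.1875]), 0.51)]
holddown_knob [(array([ 0.4672, -0.1473,  0.0949]), 0.71)]
marker [(array([0.5834, 0.1781, 0.1719]), 0.73), (array([ 0.4308, -0.0003,  0.0014]), 0.43)]
```

View pics/w11.png

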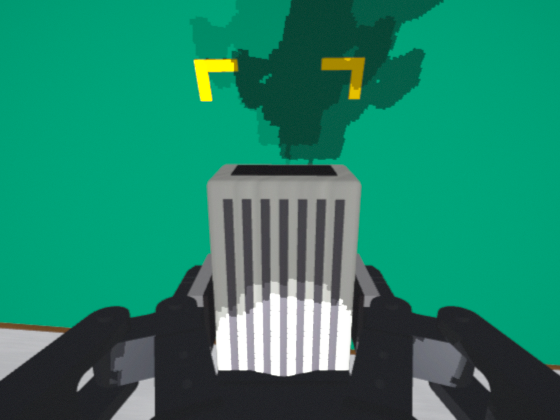

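The module sits in the jaws exactly as it did right after the lift (edges at columns 208–360), so it hasn't slipped. Handing in.

Run:
```python
from h import *
print(robot.sign_off())
```

```text
the job is handed in; nothing more can be done
None
```

I swung the hold-down off the module, lifted the module out of its nest, and handed in at about 20 s with it held at the scanner. No verdict is reported, so the results below are my own last checks.

- **Hold-down:** I caged the red knob between the fingers and turned it to about 1.75 rad. It showed in that position in the last scene picture.
- **Lean:** The move rows have no tilt command. I drove the arm against its upward reach limit until the tool leaned about 25° along the scanner's direction, then lowered the module to the aiming beam.
- **Position:** By the arm's readings the label centre is about 2 mm from my estimate of the reading point. The last camera fix put the label about 5 mm off.
- **Orientation:** The tool's x and z axes are within 0.01 rad of the scanner's, assuming a scanner yaw of 9°. My yaw estimates ranged from about 7° to 9.5°. The module itself leans up to about 0.7° less, because the tool was slightly off vertical when it gripped.
- **Grip:** The module had not slipped in the jaws, and joint speeds were near zero.
- **Surroundings:** I saw no contact with the scanner or its stand. The marker, small computer and tray looked unmoved in the pictures.

Two detections disagreed in the last picture. The top "module_label" hit was the knob, and the top "marker" hit was the module. The second-best hits were in the expected places.

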